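# Start up the wood carver's bench

## Task

Get the carving bench ready for power carving by pressing its three switches in this order: first press down the white-ridged end of the orange mains paddle until it tips fully over, then press the green button on the black remote fully in to start the dust extraction, and last press the blue button on the aluminium vacuum clamp fully in to hold the carved panel. Only press: do not lift or shift the remote, the panel or any of the tools and things lying around, and leave the red stop button alone.

Things in the scene. Friction and masses are not known exactly. Their poses are not given: they have to be found in the camera images.
- mains_box: Grey mains switch box fixed to the bench, 85 x 125 x 45 mm (x, y, z), with a orange paddle (rocker) on top. Origin at the centre of its underside; its y axis runs along the paddle towards the white-ridged end. It stands at any one of three places on the bench, turned up to 0.6 rad.
- paddle (a joint): Orange rocker paddle with one white end that carries a white ridge, 36 mm wide, 78 mm long, 8 mm thick, pivoting about the box's x axis 57 mm above the bench. 0 = off, ridged end up; 0.4 rad = fully on, ridged end down against its stop. Starts at 0 to 0.06. About 4 N on the ridge tips it; it stays where it is left.
- paddle_ridge (a point): Top of the white ridge (10 mm round bar, 30 mm long across the paddle) near the end of the paddle that must be pressed, 27 mm from the pivot. It is about 73 mm above the bench when off and 63 mm when on (sinks about 10.5 mm). Moves with the paddle.
- remote: Loose black wireless remote of the dust extractor, 80 x 130 x 36 mm (x, y, z), about 0.5 kg, lying flat on the bench. Origin at the centre of its underside. The green button stands at y = +30 mm, the red one at y = -30 mm of its own frame. It stands at any one of three places, turned up to 0.6 rad.
- green (a joint): Travel of the green start button, 0 = out, 0.008 m = fully in. Starts at 0 to 0.001. It latches by friction: it needs about 4 N to move, stays where it is left and does not spring back; more force at the end only meets a hard stop.
- green_top (a point): Centre of the top of the green button (30 mm diameter); 52 mm above the bench when out, 44 mm when fully in (36 mm is the remote's top). Moves with the button.
- red (a joint): Travel of the red stop button, 0 = out, 0.005 m = in; sprung. Must not be pressed.
- red_top (a point): Centre of the top of the red stop button (24 mm diameter), 44 mm above the bench.
- clamp: Aluminium vacuum clamp fixed to the bench, 210 x 130 x 35 mm (x, y, z), the carved panel lying on the far part of its top. Origin at the centre of its underside. The blue button stands at x = -75 mm of its own frame, on the side nearer the robot. It stands at any one of three places, turned up to 0.35 rad.
- blue (a joint): Travel of the blue clamp button, 0 = out, 0.008 m = fully in. Starts at 0 to 0.001. It latches by friction: it needs about 4 N to move, stays where it is left and does not spring back; more force at the end only meets a hard stop.
- blue_top (a point): Centre of the top of the blue button (30 mm diameter); 51 mm above the bench when out, 43 mm when fully in (35 mm is the clamp's top). Moves with the button.
- panel: Loose carved wooden relief panel, 120 x 115 mm, about 21 mm high over the carving, lying on the clamp; its near edge is about 55 mm from the blue button's centre. Origin at the centre of its underside. Leave it.
- tin: Small jar of wax, 54 mm diameter, 42 mm high, standing beyond the remote. Origin under its centre. Leave it.
- offcut: Wooden offcut, 40 x 55 x 30 mm, lying beyond the mains box. Origin under its centre. Leave it.
- mallet: Wooden carver's mallet, 280 mm long along x, head 60 x 110 x 60 mm at its +x end, lying at the far side. Origin under its middle. Leave it.
- gouge: Gouge with a light wooden handle, 190 mm long along x, 24 mm high, lying nearest the robot. Origin under its middle. Leave it.
- chisel: Chisel with a dark handle, 190 mm long along x, 24 mm high, lying at the far side. Origin under its middle. Leave it.
- case: Red lacquered case, 75 x 200 x 35 mm, with gilt bamboo, lying along the right side. Origin under its centre. Leave it.
- brush: Dusting brush with a wooden handle lying along its own x axis, near the robot on its right; low, under 30 mm high. Leave it.
Things that resemble listed ones, but are neither listed nor needed, are in the scene too. Leave any turquoise look-alike of the clamp alone.

How it is judged:
On the way, in this order (a step that is already met when the one before it is completed fails the run):
1. the orange mains paddle is tipped over to on (value of joint paddle above 0.33 rad), for 0.1 s.
2. then the green button is pressed in (value of joint green above 0.0065 m), for 0.1 s.
3. then the blue button is pressed in (value of joint blue above 0.0065 m), for 0.1 s.
At the end, for the whole second after the job is handed in: The paddle stands at on (above 0.33 of 0.4 rad), the green and blue buttons are in by more than 6.5 of 8 mm, the red button is out (under 1.5 mm), and the remote and panel lie at rest within 20 mm of where they started (value of joint paddle above 0.33 rad and value of joint each of green, blue above 0.0065 m and value of joint red below 0.0015 m and height (world z) of remote below 0.008 m and distance of each of remote, panel from where it was at the start of the episode below 0.02 m and linear speed of remote below 0.02 m/s); the robot touches nothing.
It fails at once if the green button is pressed while the mains paddle is off (value of joint green above 0.004 m and value of joint paddle below 0.3 rad).
It fails at once if the blue button is pressed before the green one is in (value of joint blue above 0.004 m and value of joint green below 0.006 m).
It fails at once if the red stop button is pressed (value of joint red above 0.0025 m).
It fails at once if the remote is lifted or shifted by more than 20 mm (height (world z) of remote above 0.01 m or distance of remote from where it was at the start of the episode above 0.02 m).
It fails at once if the panel, a tool or another thing on the bench is lifted or shifted by more than 20 mm (distance of any of panel, tin, offcut, mallet, gouge, chisel, case, brush from where it was at the start of the episode above 0.02 m).
It also fails if it takes over 48 s, if anything falls off the work surface, if the arm or the gripper's body presses on something with over 40 N, if the wrist force passes 120 N, or if a joint passes its speed limit or range.

## Robot

A 6-joint arm with a two-finger parallel gripper is mounted at the origin on the work surface. World frame = base frame: x ahead of the robot, y to its left, z up, the work surface at z = 0. Lengths are in m, angles in rad, forces in N, time in s.
With the tool pointing down it reaches from about 0.275 to 0.825 m from the base axis. Payload 4.9 kg.
Tool frame: the origin (TCP) lies midway between the tips of the shut fingers; the grasp point (between the pads) lies 19 mm behind it (grip_point_offset is the distance from the TCP to the grasp point, in m); z points along the fingers, y is the line along which they close (so a half turn about z gives the same grasp; the last joint's range is limited). The gripper opens to 85 mm and grips with 20 to 120 N. Pads are 22 mm wide; open, the fingers measure 114 mm over their backs; the gripper's body (76 mm by 85 mm) begins 54 mm behind the grasp point. The pads swing forward as they close: fully open they stand 13 mm farther back than shut.
Start: joints at [-1.462, 0.326, -0.193, 1.052, 0, 1.437], TCP at [0.132, -0.534, 0.231] pointing down, gripper open.
Joint ranges: [-2.65, 2.65], [-0.97, 1.79], [-1.3, 1.35], [-1.93, 2.1], [-1.47, 1.37], [-3.14, 3.14]. Speed limits (rad/s): [2.57, 2.57, 3.14, 3.14, 3.14, 3.14].

## Interface

Orientations are given as a rotation vector (axis times angle).
In Python, from cell import * gives the robot as it stands. Calls block until the motion is done:
- movep(position, orientation): joint-space move of the TCP to a pose.
- move_l(position, velocity=0.15, rot=None, until_force=None): straight line of the TCP; rot=None keeps the orientation; velocity is the mean speed in m/s. With until_force (N) it stops when the force on the tool has changed by that much, and returns True; else False.
- set_joints(angles): joint-space move.
- let_go() and grab(newtons=None): open the fingers fully, or close them until they stop; newtons is the grip in N (None keeps the last).
- sleep(seconds).
- ik(position, orientation): joint angles nearest the present ones, or None.
- get_state(): the state.
- grab_frame(name): name is "scene" or "top"; returns a dict with "img" (420x560x3 uint8, red, green, blue), "fx", "fy", "cx", "cy" (pixels), "cam_to_world" (4x4, takes a point from camera to world coordinates). Camera axes: x right, y down, z forward; pixel columns grow to the right and rows downward; lengths in m; the calibration is good to about 2 mm. A picture is of the moment at which its call begins. There is no depth.
A pose or a line that the arm cannot do raises MotionError and nothing moves.
- sign_off(): hands the job in; it is judged then, once.
Trained networks look in the newest picture that a camera, given by its name, has taken for a name from the list of things; names that differ only in an ending like _2 or _b are one class to them, and where a whole thing is asked for, a point or a joint stands for the part that bears it (a point fixed in the world has none). Each returns a list of dicts, best first, with "score" (0 to 1); they miss things now and then, are a little off and sometimes report something else, mostly with a low value. They report only what shows in the picture. A call takes as long as a camera call. They do not tell look-alikes from the thing itself.
- spot_in(camera, name): "centre" ([column, row] in pixels, amid what is visible of it).
- silhouettes(camera, name): "mask" (420x560 bool, what is visible of it) and "centre" ([column, row] in pixels, amid what is visible of it).
- tip_of(camera, name): "centre" ([column, row] in pixels: a listed point, or the origin of a listed thing).
The state is a dict: "clock": time; "q": joint angles; "joint_velocities": joint speeds; "tau": joint torques, N m; "position": TCP position; "eef_rot": TCP orientation; "contact_force": force on the tool from outside, world axes, zero at the start; "wrist_torque": the same for the moment, N m; "finger_gap": opening from 0.0 (shut) to 1.0 (fully open); "grasp_force": force on a finger pad.
Only numpy, scipy, OpenCV 4.12 (cv2) and the standard library are available. Lean on these libraries where they do the work, as an engineer would, in place of code of your own. Each camera call takes 0.05 s, during which the arm holds its last target. There are 200 camera calls.

## Working session

There is one attempt and no reset: what is moved stays moved. The work goes in short steps, each a Python script; the robot and the scene stay as the last script left them, time stands still between calls to the robot, and variables do not carry over. Pictures are saved under pics/ and viewed, at most 10 in all, crops included, and the job is handed in when it is done.

```bash
mkdir -p pics; cat > h.py <<'E'
from cell import *
import numpy as np, cv2
def ray(f,px):
    d=np.array([(px[0]-f["cx"])/f["fx"],(px[1]-f["cy"])/f["fy"],1.0])
    T=np.array(f["cam_to_world"]); return T[:3,3],T[:3,:3]@d
def atz(f,px,z):
    o,d=ray(f,px); return o+d*(z-o[2])/d[2]
def save(f,name): cv2.imwrite("pics/"+name,cv2.cvtColor(f["img"],cv2.COLOR_RGB2BGR))
E
python3 - <<'E'
from h import *
Z=dict(paddle_ridge=.073,green_top=.052,blue_top=.051,red_top=.044,mains_box=0,remote=0,clamp=0,panel=.035,tin=0,offcut=0,gouge=0,brush=0,case=0,mallet=0,chisel=0)
for c in("top","scene"):
    f=grab_frame(c); save(f,c+"0.png"); print(c,np.round(np.array(f["cam_to_world"])[:3,3],3))
    for n,z in Z.items():
        for r in tip_of(c,n)[:3]: print(n,round(r["score"],2),np.round(r["centre"],1),np.round(atz(f,r["centre"],z)[:2],4))
s=get_state();print(s["clock"],s["eef_rot"])
E
```

```text
top [ 0.453 -0.085  1.171]
paddle_ridge 0.78 [356. 201.] [ 0.5704 -0.2539]
paddle_ridge 0.35 [377.2 183.5] [ 0.6172 -0.3084]
green_top 0.56 [333.5 131.2] [ 0.7586 -0.1952]
green_top 0.49 [255.1 203.3] [0.5609 0.009 ]
blue_top 0.69 [150.8 224.5] [0.499  0.2833]
blue_top 0.4 [111.7 352.9] [0.1642 0.3702]
red_top 0.53 [142.4 187.3] [0.5983 0.3124]
red_top 0.37 [279.4 207.2] [ 0.5527 -0.0552]
red_top 0.32 [378.2 182.3] [ 0.6248 -0.3169]
mains_box 0.98 [360.2 211.1] [ 0.5505 -0.277 ]
remote 0.81 [269.9 208.9] [ 0.5513 -0.0279]
clamp 0.98 [116.  319.9] [0.2393 0.3836]
clamp 0.68 [149.1 204.5] [0.5564 0.3072]
panel 0.76 [138.9 187.7] [0.5982 0.325 ]
tin 0.82 [266.5 170.8] [ 0.6573 -0.0159]
offcut 0.9 [378.7 184. ] [ 0.6268 -0.3274]
gouge 0.68 [191.6 271.2] [0.3755 0.1824]
gouge 0.56 [147.7 203.6] [0.5588 0.3112]
brush 0.87 [352.  284.3] [ 0.3499 -0.2567]
case 0.7 [445.2 199.4] [ 0.5878 -0.5107]
case 0.16 [279.1 208.3] [ 0.5535 -0.0533]
mallet 0.77 [201.5 122.3] [0.791 0.17 ]
chisel 0.73 [335.6 131.2] [ 0.7729 -0.2062]
chisel 0.52 [355.5 202.9] [ 0.5729 -0.2638]
chisel 0.45 [201.7 122.7] [0.
[... 264 characters left out ...]
0507]
mains_box 0.9 [208.5 241.4] [ 0.5484 -0.2746]
mains_box 0.51 [301.1 231.6] [ 0.5483 -0.0258]
remote 0.84 [300.4 231.9] [ 0.549  -0.0278]
clamp 0.7 [424.8 222.9] [0.5621 0.3128]
clamp 0.67 [417.6 131.5] [0.2326 0.3825]
panel 0.93 [432.4 227.9] [0.6006 0.3144]
tin 0.89 [310.8 265.4] [ 0.6529 -0.0152]
offcut 0.94 [192.7 270.1] [ 0.6291 -0.3182]
gouge 0.69 [364.4 173. ] [0.3724 0.1853]
brush 0.64 [213.4 180.8] [ 0.3471 -0.2526]
case 0.69 [115.7 263. ] [ 0.584  -0.5155]
mallet 0.9 [391.  303.8] [0.7826 0.1651]
chisel 0.73 [239.5 314.4] [ 0.7644 -0.2077]
chisel 0.65 [297.3 232.4] [ 0.5496 -0.0363]
chisel 0.35 [391.6 302.2] [0.7786 0.1676]
1.6 [-3.11846099e+00 -3.80463314e-01  3.97803769e-05]
```

```bash
python3 - <<'E'
import cv2
a=cv2.imread("pics/top0.png"); cv2.imwrite("pics/top0c.png",cv2.resize(a[90:390,80:480],None,fx=2,fy=2,interpolation=cv2.INTER_CUBIC))
E
```

```text
(no output)
```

View pics/top0c.png

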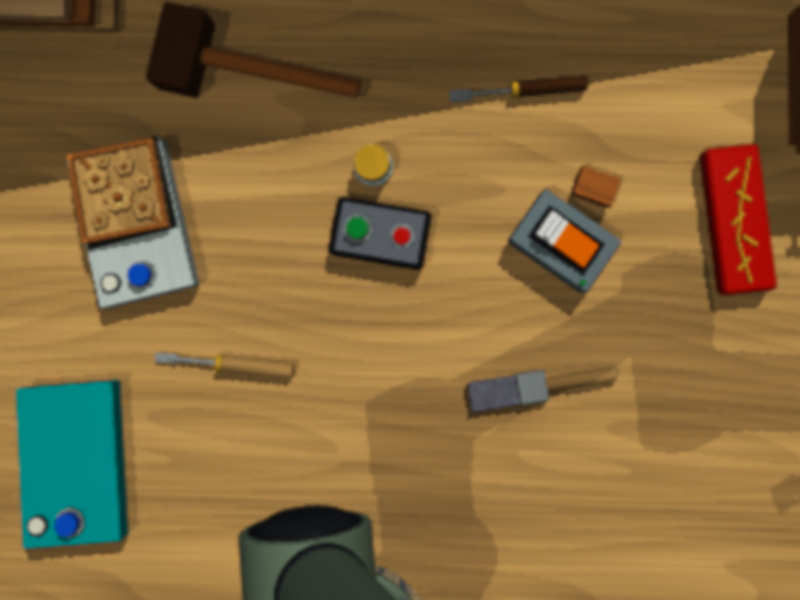

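View pics/scene0.png

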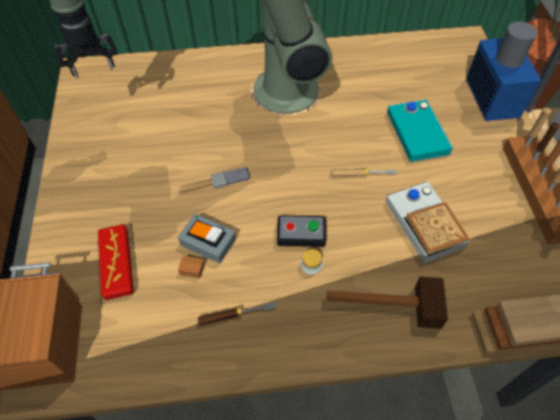

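Candidates (top picture). Paddle: orange/white at (360,208), the only one, with its white end at (356,205); the orange offcut at (379,184) is not it. Green: button at (258,204), with red at (280,208). Blue: on the aluminium clamp at (150,227), versus the turquoise look-alike at (113,352), which I reject; the white knob at (135,231) is not it either. Next, refine by colour.

```bash
cat > seg.py <<'E'
from h import *
def seg(f,hsv,name,px,r=16):
    H,S,V=[hsv[...,i].astype(int) for i in range(3)]
    m={"green":(abs(H-65)<20)&(S>110),"blue":(abs(H-112)<12)&(S>150),"red":((H<8)|(H>172))&(S>130),
       "white":(S<50)&(V>150),"orange":(H>4)&(H<20)&(S>200)&(V>150)}[name].astype(np.uint8)
    w=np.zeros_like(m); cv2.circle(w,tuple(int(round(v)) for v in px),r,1,-1)
    n,l,st,c=cv2.connectedComponentsWithStats(m&w)
    k=1+np.argmax(st[1:,4]); return c[k],st[k,4],np.column_stack(np.nonzero(l==k))[:,::-1]
def tri(f1,p1,f2,p2):
    A=[];b=[]
    for f,p in((f1,p1),(f2,p2)):
        o,d=ray(f,p); d/=np.linalg.norm(d); M=np.eye(3)-np.outer(d,d); A.append(M);b.append(M@o)
    return np.linalg.lstsq(np.vstack(A),np.hstack(b),rcond=None)[0]
E
python3 - <<'E'
from seg import *
F={c:grab_frame(c) for c in("top","scene")}
P={"green":((258,204),(313,226),.049),"red":((280,208),(290,226),.042),"blue":((150,227),(413,195),.048),"white":((356,205),(213,233),.068),"orange":((365,212),(202,229),.061)}
out=[]
for n,(a,b,z) in P.items():
    c={}
    for k,p in(("top",a),("scene",b)):
        f=F[k]; c[k],ar,_=seg(f,cv2.cvtColor(f["img"],cv2.COLOR_RGB2HSV),n,p)
        print(n,k,np.round(c[k],1),ar,np.round(atz(f,c[k],z)[:2],4))
    print("  tri",np.round(tri(F["top"],c["top"],F["scene"],c["scene"]),4))
A=F["top"]["img"];B=F["scene"]["img"]
cr=lambda I,p:cv2.resize(I[p[1]-25:p[1]+25,p[0]-25:p[0]+25],(260,260),interpolation=cv2.INTER_CUBIC)
im=np.vstack([np.hstack([cr(A,(358,207)),cr(A,(265,206)),cr(A,(150,220))]),np.hstack([cr(B,(208,235)),cr(B,(302,228)),cr(B,(415,200))])])
cv2.imwrite("pics/crops.png",im[...,::-1])
E
```

```text
green top [258.1 203.6] 95 [0.5605 0.0013]
green scene [312.8 225.3] 92 [0.5628 0.0016]
  tri [0.5608 0.0018 0.0458]
red top [280.5 207.6] 55 [ 0.5519 -0.058 ]
red scene [289.6 225.9] 46 [ 0.5528 -0.0578]
  tri [ 0.552  -0.0578  0.0408]
blue top [149.1 227.1] 94 [0.4923 0.2884]
blue scene [413.3 193.9] 69 [0.4958 0.2884]
  tri [0.4924 0.2902 0.043 ]
white top [355.7 203.2] 121 [ 0.5652 -0.254 ]
white scene [213.7 233.4] 138 [ 0.5679 -0.2538]
  tri [ 0.5656 -0.2543  0.0643]
orange top [368.  212.3] 233 [ 0.5428 -0.2873]
orange scene [199.7 229.2] 198 [ 0.5464 -0.2894]
  tri [ 0.5432 -0.2892  0.0556]
```

View pics/crops.png

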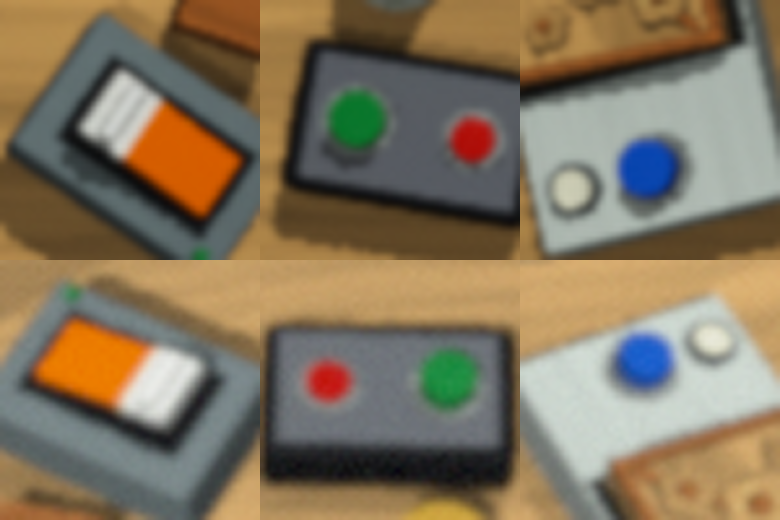

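The crops confirm the choice: the white-ridged paddle end, green left of red in the top view, and the blue button on aluminium beside the white knob. Pressing the paddle with shut fingers.

```bash
cat >> h.py <<'E'
from scipy.spatial.transform import Rotation as Ro
def down(th):  # tool y along world angle th (mod pi), tool down
    q=np.array(get_state()["q"]); best=None
    return [Ro.from_matrix(np.column_stack([np.cross([np.cos(t),np.sin(t),0],[0,0,-1]),[np.cos(t),np.sin(t),0],[0,0,-1]])).as_rotvec() for t in(th,th+np.pi)]
def press(xy,th,ztop,zend,F=18):
    q=np.array(get_state()["q"]); c=[]
    for r in down(th):
        j=ik([*xy,.15],r)
        if j is not None: c.append((np.abs(np.array(j)-q).max(),r))
    r=min(c,key=lambda t:t[0])[1]
    movep([*xy,.15],r); move_l([*xy,ztop+.012],.1)
    hit=move_l([*xy,zend],.025,until_force=F); s=get_state()
    print("hit",hit,np.round(s["position"],4),np.round(s["contact_force"],1),s["clock"])
    move_l([*xy,.15],.15)
E
python3 - <<'E'
from h import *
grab(20); press((.566,-.254),-.57,.073,.058)
f=grab_frame("top"); save(f,"t1.png"); g=grab_frame("scene"); save(g,"s1.png")
im=np.hstack([cv2.resize(I[y-35:y+35,x-35:x+35],(390,390),interpolation=cv2.INTER_CUBIC) for I,x,y in((f["img"],358,207),(g["img"],208,235))])
cv2.imwrite("pics/c1.png",im[...,::-1])
E
```

```text
hit True [ 0.5674 -0.2529  0.0622] [-1.9  1.5  6.8] 6.075
```

View pics/c1.png

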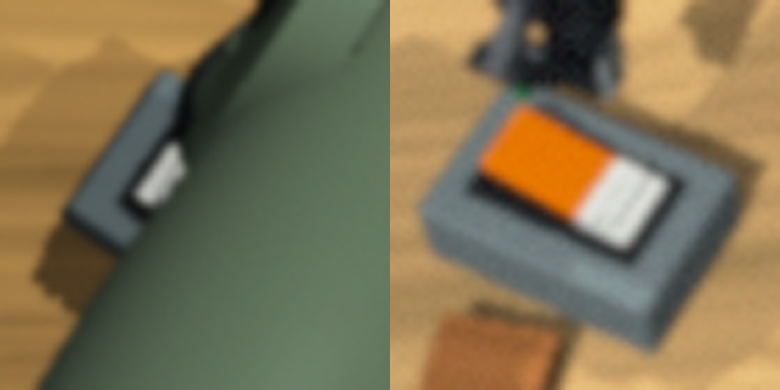

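The paddle is tipped: the orange end stands up at scene (202,229), the white end is down at (214,234), and contact stopped hard at z = 62 mm. Green next.

```bash
python3 - <<'E'
from h import *
press((.5615,.0015),-.16,.052,.040)
s=get_state(); f=grab_frame("top"); g=grab_frame("scene"); 
for c,ff in(("top",f),("scene",g)):
    for n in("remote","tin"): print(c,n,[np.round(atz(ff,r["centre"],0)[:2],3) for r in tip_of(c,n)[:1]])
im=np.hstack([cv2.resize(I[y-35:y+35,x-35:x+35],(390,390),interpolation=cv2.INTER_CUBIC) for I,x,y in((f["img"],265,207),(g["img"],302,228))])
cv2.imwrite("pics/c2.png",im[...,::-1])
E
```

```text
hit True [0.5616 0.0015 0.044 ] [-2.9 -0.9  6.7] 9.7083
top remote [array([ 0.553, -0.026])]
top tin [array([ 0.654, -0.019])]
scene remote [array([ 0.555, -0.03 ])]
scene tin [array([ 0.651, -0.018])]
```

View pics/c2.png

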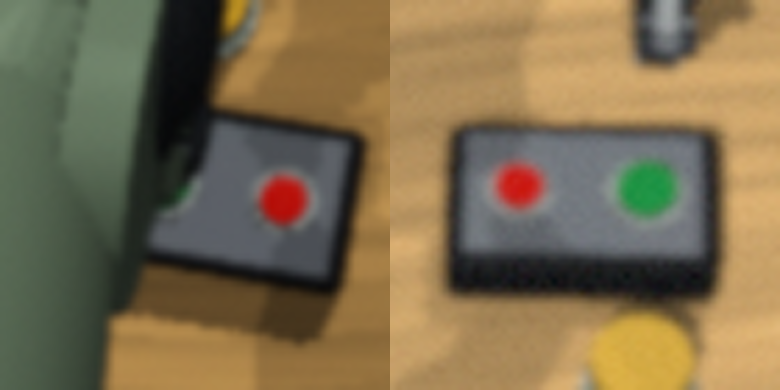

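Green is fully in: contact stopped at z = 44.0 mm, the remote has not shifted, and red (scene about (290,226)) is untouched. Now blue.

```bash
python3 - <<'E'
from h import *
press((.494,.2885),.2+np.pi/2,.051,.039)
move_l([.42,.05,.2],.2)
f=grab_frame("top"); g=grab_frame("scene")
im=np.hstack([cv2.resize(I[y-70:y+70,x-70:x+70],(390,390),interpolation=cv2.INTER_CUBIC) for I,x,y in((f["img"],150,220),(g["img"],415,200))])
cv2.imwrite("pics/c3.png",im[...,::-1]); save(g,"s3.png")
E
```

```text
hit True [0.494  0.2885 0.043 ] [-2.1 -0.7  7.5] 13.9333
```

View pics/c3.png

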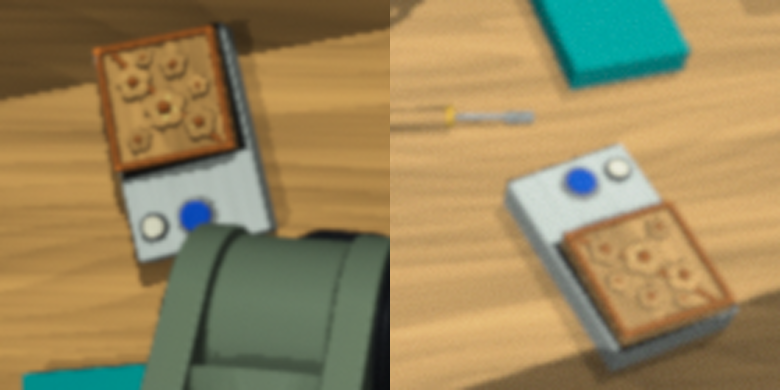

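View pics/s3.png

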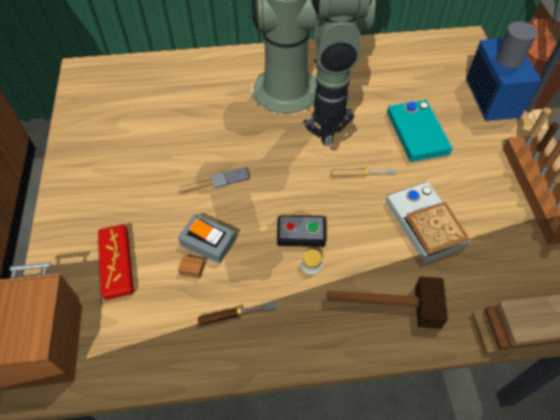

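Blue (scene (413,196)) is in to z = 43.0 mm, the panel and everything else are where they started, and the arm is clear.

```bash
python3 -c "
from cell import *
print(sign_off())"
```

```text
the job is handed in; nothing more can be done
None
```

I tipped the paddle on, then pressed green and blue fully in, in that order. In the last pictures nothing else had moved, and I handed the job in just after 14 s on the robot's clock; no verdict came back.

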